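# Key-check and sort crank levers on the spindle gauge

### The arm

A 6-joint arm with a two-finger parallel gripper is mounted at the origin on a cart in front of the work surface, level with it; the furniture and walls round the work are solid. World frame = base frame: x ahead of the robot, y to its left, z up, the work surface at z = 0. Lengths are in m, angles in rad, forces in N, time in s.
With the tool pointing down it reaches from about 0.3 to 0.95 m from the base axis. Payload 3.1 kg.
Tool frame: the origin (TCP) lies at the very end of the fingers, on their centre line; the grasp point (between the pads) lies 19 mm behind it; z points along the fingers, y is the line along which they close (so a half turn about z gives the same grasp; the last joint's range is limited). The gripper opens to 85 mm and grips with 20 to 120 N. Pads are 22 mm wide; open, the fingers measure 114 mm over their backs; the gripper's body (76 mm by 85 mm) begins 54 mm behind the grasp point. The pads swing forward as they close: fully open they stand 13 mm farther back than shut.
Start: joints at [-1.411, 0.308, 1.634, -0, 1.2, -0.07], TCP at [0.142, -0.609, 0.231] pointing down, gripper open.
Joint ranges: [-3.06, 3.06], [-0.79, 1.96], [0.05, 2.63], [-1.19, 4.34], [0.05, 2.64], [-2.94, 2.94]. Speed limits (rad/s): [2.79, 2.79, 3.14, 3.14, 3.14, 3.14].

### API

Orientations are given as a 3x3 rotation matrix whose columns are the frame's x, y, z axes.
In Python, from workcell import * gives the robot as it stands. Calls block until the motion is done:
- move_to(position, orientation): joint-space move of the TCP to a pose.
- servo_line(position, rotation=None, max_speed=0.15, contact_N=None): straight line of the TCP; rotation=None keeps the orientation; max_speed is the mean speed in m/s. With contact_N (N) it stops when the force on the tool has changed by that much, and returns True; else False.
- move_j(angles): joint-space move.
- release() and grab(grasp_force=None): open the fingers fully, or close them until they stop; grasp_force is the grip in N (None keeps the last).
- wait(seconds).
- solve_ik(position, orientation): joint angles nearest the present ones, or None.
- state(): the state.
- grab_frame(name): name is "scene" or "top" or "wrist"; returns (picture, depth): 420x560x3 uint8, red, green, blue; 420x560 float32, m along the optical axis (not along the pixel's ray), 0 where there is no reading.
- camera_info(name): a dict with "K" (3x3 intrinsics, pixels), "camera_from_world" (4x4, takes a point from world to camera coordinates). Camera axes: x right, y down, z forward; pixel columns grow to the right and rows downward; lengths in m; the calibration is good to about 2 mm. The wrist camera is an equidistant fisheye: a pixel r from the principal point sees the ray r / f radians off the axis. A picture is of the moment at which its call begins: read the wrist's pose just before it. camera_info takes no time and is no camera call; for the wrist camera it gives the pose at the moment of the call.
A pose or a line that the arm cannot do raises PlanningError and nothing moves.
- job_done(): hands the job in; it is judged then, once.
The state is a dict: "time_s": time; "joint_positions": joint angles; "joint_velocities": joint speeds; "joint_torque": joint torques, N m; "tcp_pos": TCP position; "orientation": TCP orientation; "ft_force": force on the tool from outside, world axes, zero at the start; "ft_torque": the same for the moment, N m; "opening": opening from 0.0 (shut) to 1.0 (fully open); "grip_force": force on a finger pad.
Only numpy, scipy, OpenCV 4.12 (cv2) and the standard library are available. Lean on these libraries where they do the work, as an engineer would, in place of code of your own. Each camera call takes 0.05 s, during which the arm holds its last target. There are 200 camera calls.

### The job

Test-seat every crank lever fully down on a keyed spindle of the gauge, one lever to a spindle, and with all of them seated log the batch: turn the panel's second knob from the left clockwise to its stop and then back to its anticlockwise stop, without turning its neighbours. Then sort the levers by keyway: lay those with the keyway in line with the arm flat in the tray with the straight-bar sign, those with the keyway square to the arm flat in the tray with the right-angle sign. Leave the pen, the tin and the screwdriver where they are.

Things in the scene. Friction and masses are not known exactly. Their poses are not given: they have to be found in the camera images.
- gauge: Fixed gauge: aluminium plate 90 (x) x 360 (y) x 20 mm high with three upright keyed steel spindles 140 mm apart along y. Origin: centre of its underside. All keys point to its -x, about towards the robot: a seated in-line lever has its arm along -x of the gauge, a seated square lever along +y.
- seat_1 (a point): Foot of the left (+y) spindle, on its axis at the top of the base plate, where a seated lever's underside rests; axes as gauge. Spindle 28 mm tall, 18 mm in diameter, top tapered; its key is 8 mm wide, 24 mm tall and reaches 15 mm from the axis towards -x of the gauge.
- seat_2 (a point): Foot of the middle spindle, on its axis at the top of the base plate, where a seated lever's underside rests; axes as gauge. Spindle 28 mm tall, 18 mm in diameter, top tapered; its key is 8 mm wide, 24 mm tall and reaches 15 mm from the axis towards -x of the gauge.
- seat_3 (a point): Foot of the right (-y) spindle, on its axis at the top of the base plate, where a seated lever's underside rests; axes as gauge. Spindle 28 mm tall, 18 mm in diameter, top tapered; its key is 8 mm wide, 24 mm tall and reaches 15 mm from the axis towards -x of the gauge.
- crank_a: Steel crank lever, flat, 95 mm long: square hub 44 x 44 x 36 mm tall, arm 22 wide, 14 thick at the underside, ending 73 mm from the bore axis. Origin: bore axis at the underside, z up, +x along the arm; grip the hub across its +y and -y faces. 0.25 kg. Bore 21 mm, keyway 11 mm wide to 17 mm from the axis, IN LINE with the arm (towards +x). May be absent.
- crank_b: Steel crank lever, flat, 95 mm long: square hub 44 x 44 x 36 mm tall, arm 22 wide, 14 thick at the underside, ending 73 mm from the bore axis. Origin: bore axis at the underside, z up, +x along the arm; grip the hub across its +y and -y faces. 0.25 kg. Bore 21 mm, keyway 11 mm wide to 17 mm from the axis, IN LINE with the arm (towards +x). May be absent.
- crank_c: Steel crank lever, flat, 95 mm long: square hub 44 x 44 x 36 mm tall, arm 22 wide, 14 thick at the underside, ending 73 mm from the bore axis. Origin: bore axis at the underside, z up, +x along the arm; grip the hub across its +y and -y faces. 0.25 kg. Bore 21 mm, keyway 11 mm wide to 17 mm from the axis, SQUARE to the arm (towards +y). May be absent.
- crank_d: Steel crank lever, flat, 95 mm long: square hub 44 x 44 x 36 mm tall, arm 22 wide, 14 thick at the underside, ending 73 mm from the bore axis. Origin: bore axis at the underside, z up, +x along the arm; grip the hub across its +y and -y faces. 0.25 kg. Bore 21 mm, keyway 11 mm wide to 17 mm from the axis, SQUARE to the arm (towards +y). May be absent.
- tray_straight: Fixed open tray, outside 140 (x) x 190 (y) x 26 mm high, walls and floor 4 mm. Origin: centre of its underside, z up. On its front (-x, to the robot) a tilted white sign plate with a black straight bar: for levers whose keyway is in line with the arm. The trays may change places.
- tray_angle: Fixed open tray, outside 140 (x) x 190 (y) x 26 mm high, walls and floor 4 mm. Origin: centre of its underside, z up. On its front (-x, to the robot) a tilted white sign plate with a black right-angled bar: for levers whose keyway is square to the arm. The trays may change places.
- panel: Fixed panel behind the gauge, 84 (x) x 270 (y) x 30 mm high, with four like knobs in a row, 64 mm apart along y (at 96, 32, -32, -96 mm). A knob is a 38 mm disc with an upright grip bar 36 mm long, 14 mm thick, its top 74 mm above the counter. Origin: centre of the underside.
- knob_2 (a joint): Turn of the logging knob, second from the left (+y): 0 at the anticlockwise stop (bar along the panel's x, white pointer line at -x, to the robot), growing clockwise seen from above to the stop at 1.4 rad. Friction about 0.03 N m; stays where left.
- knob_2_grip (a point): On the axis of the logging knob, at the height to grip its bar (7 mm below the bar's top). The bar lies along this frame's x, the pointer at -x; the frame turns with the knob.
- knob_1_mark (a point): Pointer end, at the top, of the first knob from the left (+y) of the panel: a neighbour that must not be turned. The knobs are alike and may point anywhere in their range.
- knob_3_mark (a point): Pointer end, at the top, of the third knob from the left (+y) of the panel: a neighbour that must not be turned. The knobs are alike and may point anywhere in their range.
- knob_4_mark (a point): Pointer end, at the top, of the fourth knob from the left (+y) of the panel: a neighbour that must not be turned. The knobs are alike and may point anywhere in their range.
- marker_1: Bystander: marker pen, 133 mm long, lying behind and to the left. Origin at its middle, underside.
- flux_tin: Bystander: small round tin, 51 mm across, 24 mm high. Origin: centre of the underside.
- screwdriver_3: Bystander: yellow screwdriver, 149 mm long, lying behind and to the right. Origin near its middle, underside.
There are look-alikes about, which are no part of the job. Leave any turquoise look-alike of the crank_b alone.

How it is judged:
By the outcome, as a careful person would: the job done as asked, in the order asked, and still so for the second after the job is handed in, with the robot touching nothing.
Of crank_a, crank_b, crank_c, crank_d only 2 to 3 are there at a start; the rules pass over those that are not, and their reading is None.
At some moment in a run one of crank_a, crank_b, crank_c, crank_d may be knocked a few centimetres aside while the robot is not near it.
Once in a run the grip may slacken for a moment while it holds something.
It also fails if it takes over 210 s, if anything falls off the work surface, if the arm or the gripper's body presses on something with over 40 N, if the wrist force passes 120 N, or if a joint passes its speed limit or range.

## Working session

There is one attempt and no reset: what is moved stays moved. The work goes in short steps, each a Python script; the robot and the scene stay as the last script left them, time stands still between calls to the robot, and variables do not carry over. Pictures are saved under pics/ and viewed, at most 14 in all, crops included, and the job is handed in when it is done.

```bash
mkdir -p pics; ls
python3 - <<'E'
from workcell import *
import cv2
for n in ("top","scene"):
    p,d=grab_frame(n); 
    import numpy as np
    np.savez(f"pics/{n}0.npz",p=p,d=d)
    cv2.imwrite(f"pics/{n}0.png",cv2.resize(p[:,:,::-1],(800,600),interpolation=cv2.INTER_CUBIC))
    print(camera_info(n))
E
```

```text
pics
{'K': array([[521.61518414,   0.        , 272.44320425],
       [  0.        , 521.61518414, 213.31035879],
       [  0.        ,   0.        ,   1.        ]]), 'camera_from_world': array([[ 1.14467349e-02, -9.99933288e-01,  1.54654084e-03,
         7.19163859e-02],
       [-9.96361628e-01, -1.15364497e-02, -8.44417973e-02,
         5.02676921e-01],
       [ 8.44540056e-02, -5.74331082e-04, -9.96427213e-01,
         1.58493554e+00],
       [ 0.00000000e+00,  0.00000000e+00,  0.00000000e+00,
         1.00000000e+00]])}
{'K': array([[476.46916643,   0.        , 271.55460381],
       [  0.        , 476.46916643, 209.24074877],
       [  0.        ,   0.        ,   1.        ]]), 'camera_from_world': array([[ 0.9953225 ,  0.09347167,  0.02441645, -0.50320226],
       [ 0.06711755, -0.48725804, -0.87067493,  0.07026432],
       [-0.06948633,  0.86824112, -0.49125248,  1.5661122 ],
       [ 0.        ,  0.        ,  0.        ,  1.        ]])}
```

View pics/top0.png

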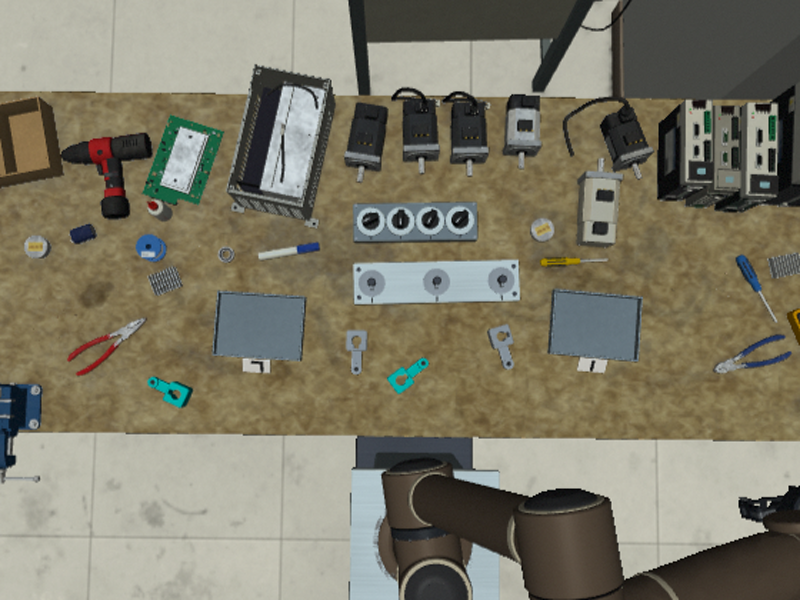

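View pics/scene0.png

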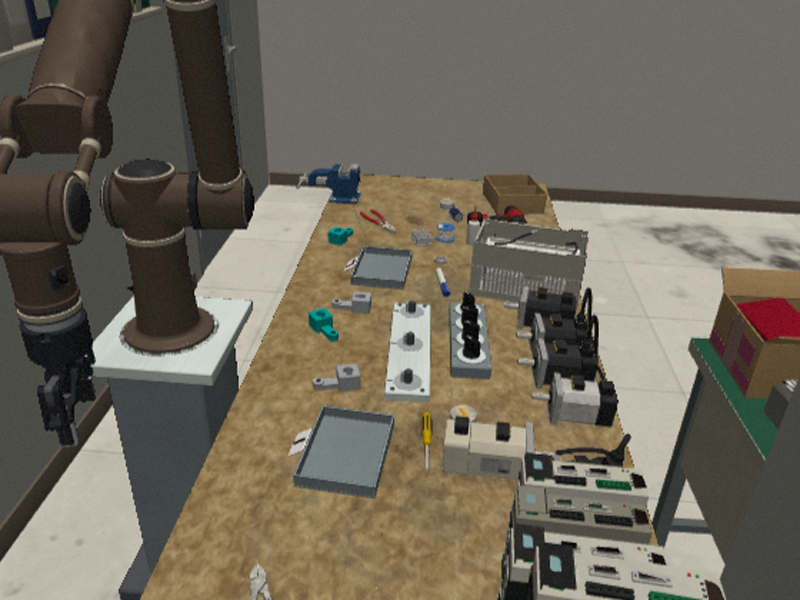

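Run:
```python
import numpy as np,cv2
p=np.load("pics/top0.npz")['p'][:,:,::-1]
c=cv2.resize(p[138:268,238:372],None,fx=4.4,fy=4.4,interpolation=cv2.INTER_CUBIC)  # 590x572
s=[cv2.resize(p[245:265,a:a+40],(200,100),interpolation=cv2.INTER_CUBIC) for a in (160,395)]
s=np.vstack(s); s=np.vstack([s,np.zeros((c.shape[0]-200,200,3),np.uint8)])
cv2.imwrite("pics/crop0.png",np.hstack([c,s])); print(c.shape)
```

```text
(572, 590, 3)
```

View pics/crop0.png

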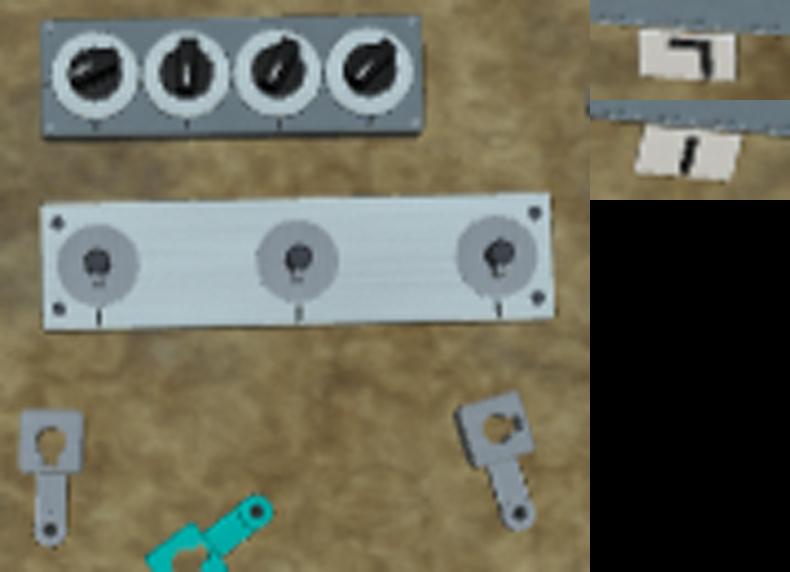

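```bash
cat > h.py <<'E'
from workcell import *
import numpy as np, cv2
def ray(n,u,v,z):
    """raw pixel -> world point on plane z (pinhole cams)"""
    c=camera_info(n); return ray_c(c,u,v,z,n=="wrist")
def ray_c(c,u,v,z,fish):
    K=c["K"];T=np.linalg.inv(c["camera_from_world"])
    x,y=(u-K[0,2])/K[0,0],(v-K[1,2])/K[1,1]
    if fish:
        r=np.hypot(x,y)+1e-12; d=np.array([x/r*np.sin(r),y/r*np.sin(r),np.cos(r)])
    else: d=np.array([x,y,1.])
    d=T[:3,:3]@d; o=T[:3,3]; return o+d*(z-o[2])/d[2]
def proj(c,P,fish):
    q=c["camera_from_world"]@np.append(P,1); K=c["K"]
    if fish:
        r=np.hypot(q[0],q[1])+1e-12; th=np.arctan2(r,q[2]); x,y=q[0]/r*th,q[1]/r*th
    else: x,y=q[:2]/q[2]
    return np.array([K[0,0]*x+K[0,2],K[1,1]*y+K[1,2]])
def down(yaw):
    """tool pointing down, tool x at world angle yaw"""
    c,s=np.cos(yaw),np.sin(yaw); return np.array([[c,s,0],[s,-c,0],[0,0,-1.]])
def st(): 
    s=state(); print("t%.1f tcp %s op %.3f gf %.1f F %s"%(s["time_s"],np.round(s["tcp_pos"],4),s["opening"],s["grip_force"],np.round(s["ft_force"],1)))
    return s
def shot(name,u0=0,v0=0,w=560,h=420,f=1.4285,rot=None):
    c=camera_info("wrist");p,d=grab_frame("wrist")
    np.savez(f"pics/{name}.npz",p=p,d=d,K=c["K"],T=c["camera_from_world"])
    cv2.imwrite(f"pics/{name}.png",cv2.resize(p[v0:v0+h,u0:u0+w,::-1],None,fx=f,fy=f,interpolation=cv2.INTER_CUBIC)); return c
E
python3 - <<'E'
from h import *
r=lambda u,v:(238+u/4.4,138+v/4.4)
for n,(u,v),z in [("s1",(98,265),.02),("s2",(297,261),.02),("s3",(498,257),.02),("t1",(98,316),.02),("t3",(498,309),.02),("Lbore",(51,440),.036),("Ltip",(50,530),.014),("Rbore",(497,429),.036),("Rtip",(519,514),.014),("knob2",(187,72),.074)]:
    print(n,np.round(ray("top",*r(u,v),z),3))
for n,(u,v) in [("trayL",(260,326)),("trayR",(595,326))]: print(n,np.round(ray("top",u*.7,v*.7,.026),3))
print(np.round(state()["orientation"],2))
for yaw in (np.pi,0,np.pi/2,-np.pi/2):
    for P in ([.48,.14,.2],[.6,0,.2],[.47,.3,.05],[.47,-.4,.05]):
        q=solve_ik(P,down(yaw)); print(yaw,P,None if q is None else np.round(q,2))
E
```

```text
s1 [0.548 0.116 0.02 ]
s2 [ 0.553 -0.024  0.02 ]
s3 [ 0.557 -0.165  0.02 ]
t1 [0.512 0.115 0.02 ]
t3 [ 0.52  -0.165  0.02 ]
Lbore [0.424 0.146 0.036]
Ltip [0.363 0.147 0.014]
Rbore [ 0.436 -0.162  0.036]
Rtip [ 0.377 -0.18   0.014]
knob2 [0.675 0.056 0.074]
trayL [0.452 0.354 0.026]
trayR [ 0.461 -0.364  0.026]
[[ 0.97  0.23 -0.  ]
 [ 0.23 -0.97  0.  ]
 [ 0.   -0.   -1.  ]]
3.141592653589793 [0.48, 0.14, 0.2] [ 0.2   0.1   1.95 -0.    1.09 -1.37]
3.141592653589793 [0.6, 0, 0.2] [-0.07  0.29  1.72 -0.    1.13 -1.64]
3.141592653589793 [0.47, 0.3, 0.05] [ 0.49  0.42  1.9  -0.    0.82 -1.08]
3.141592653589793 [0.47, -0.4, 0.05] [-0.78  0.51  1.76 -0.    0.87 -2.35]
0 [0.48, 0.14, 0.2] [ 0.2   0.1   1.95 -0.    1.09  1.77]
0 [0.6, 0, 0.2] [-0.07  0.29  1.72 -0.    1.13  1.5 ]
0 [0.47, 0.3, 0.05] [ 0.49  0.42  1.9  -0.    0.82  2.06]
0 [0.47, -0.4, 0.05] [-0.78  0.51  1.76 -0.    0.87  0.8 ]
1.5707963267948966 [0.48, 0.14, 0.2] [ 0.2   0.1   1.95 -0.    1.09  0.2 ]
1.5707963267948966 [0.6, 0, 0.2] [-0.07  0.29  1.72 -0.    1.13 -0.07]
1.5707963267948966 [0.47, 0.3, 0.05] [ 0.49  0.42  1.9  -0.    0.82  0.49]
1.5707963267948966 [0.47, -0.4, 0.05] [-0.78  0.51  1.76 -0.    0.87 -0.78]
-1.5707963267948966 [0.48, 0.14, 0.2] None
-1.5707963267948966 [0.6, 0, 0.2] None
-1.5707963267948966 [0.47, 0.3, 0.05] [ 0.49  0.42  1.9  -0.    0.82 -2.65]
-1.5707963267948966 [0.47, -0.4, 0.05] [-0.78  0.51  1.76 -0.    0.87  2.37]
```

Run:
```python
from h import *
R=down(np.pi)
move_to([.43,.146,.26],R)
c=shot("w1")
T=np.linalg.inv(c["camera_from_world"]); s=st(); print(s["joint_positions"])
print("cam in tool", np.round(R.T@(T[:3,3]-s["tcp_pos"]),4), np.round(R.T@T[:3,:3],3), c["K"])
```

```text
t3.0 tcp [0.4303 0.1455 0.26  ] op 1.005 gf 0.0 F [ 0.7  0.5 -0.6]
[ 2.30189203e-01 -5.89892788e-02  1.98655817e+00 -2.02533085e-04
  1.21398711e+00 -1.33934843e+00]
cam in tool [ 0.0701  0.001  -0.1428] [[-0.001 -0.963 -0.269]
 [ 1.    -0.001 -0.   ]
 [ 0.    -0.269  0.963]] [[325.1922621    0.         280.68836403]
 [  0.         325.1922621  206.70248318]
 [  0.           0.           1.        ]]
```

View pics/w1.png

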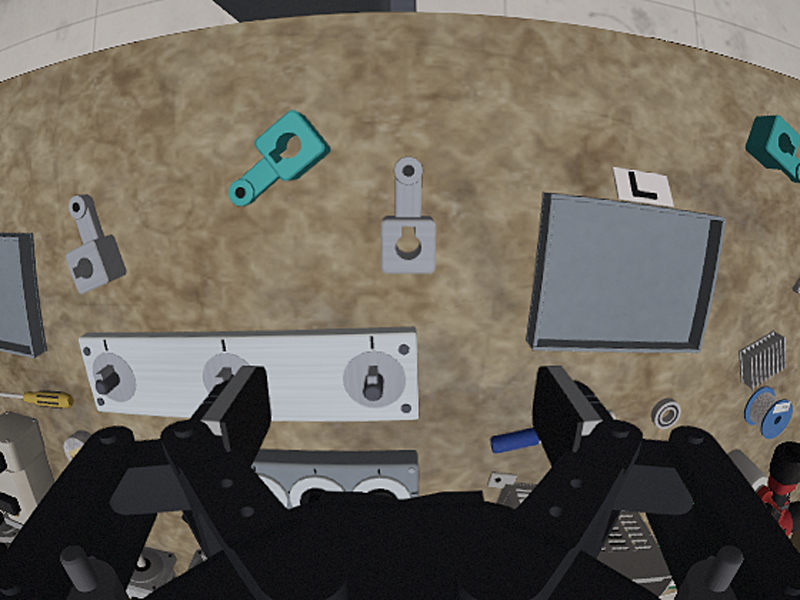

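Run:
```python
import numpy as np,cv2
p=np.load("pics/w1.npz")['p'][:,:,::-1]
a=cv2.resize(p[225:300,50:300],None,fx=3.2,fy=3.2,interpolation=cv2.INTER_CUBIC) #800x240
b=cv2.resize(p[105:195,260:310],None,fx=4,fy=4,interpolation=cv2.INTER_CUBIC) #200x360
c=cv2.resize(p[130:210,40:95],None,fx=4.4,fy=4.4,interpolation=cv2.INTER_CUBIC) #242x352
m=np.zeros((600,800,3),np.uint8); m[:240]=a; m[240:600,:200]=b; m[240:592,300:542]=c
cv2.imwrite("pics/c1.png",m)
```

```text
(no output)
```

View pics/c1.png

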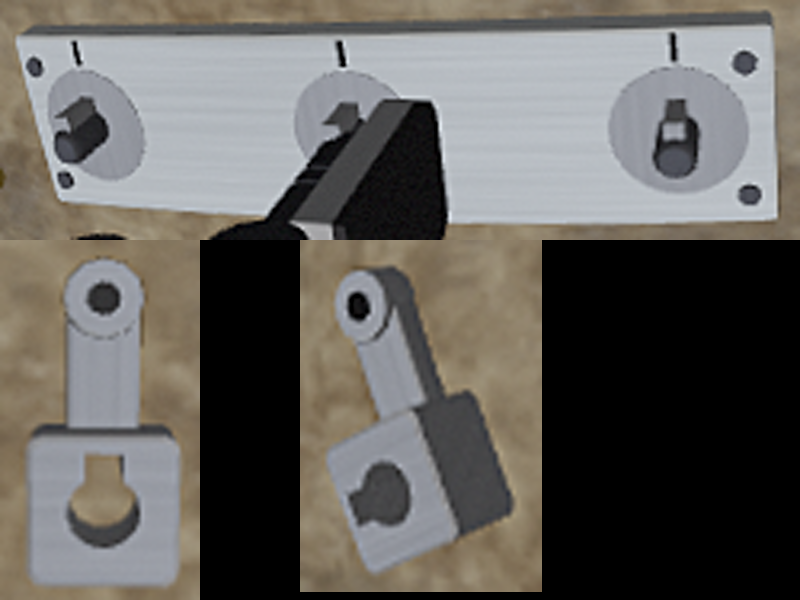

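Run:
```python
from h import *
f=np.load("pics/w1.npz"); c=dict(K=f["K"],camera_from_world=f["T"])
def g(n,u,v,z): P=ray_c(c,u,v,z,True); print(n,np.round(P,4)); return P
A=lambda x,y:(50+x/3.2-.35,225+y/3.2-.35)
B=lambda x,y:(260+x/4-.4,105+(y-240)/4-.4)
C=lambda x,y:(40+(x-300)/4.4-.4,130+(y-240)/4.4-.4)
g("disc1",*A(678.5,130),.02); g("top1",*A(676,160),.048);g("top3",*A(68,147),.048); g("disc3",*A(98,124),.02)
b=[g("b",*A(*q),.02) for q in((36,68),(66,180),(745,62),(750,195))]; m=np.mean(b,0); print("ctr",m)
e=[g("c",*A(*q),.02) for q in((18,36),(60,203),(775,25),(777,219))]; print("ctr",np.mean(e,0))
for q in (b,e):
    d=(q[2]+q[3]-q[0]-q[1])/2; print(np.linalg.norm(d),np.arctan2(-d[0],d[1]), [ (m+ k*.14*d/np.linalg.norm(d)).round(4) for k in(1,0,-1)])
h=g("Lbore",*B(103.5,510),.036); t=g("Ltip",*B(103,298),.015); print(np.arctan2(*(t-h)[1::-1]))
for q in((28,435),(180,435),(28,585),(180,585)): g("hubc",*B(*q),.036)
h=g("Rbore",*C(388,493),.036); t=g("Rtip",*C(359,306),.015); print(np.arctan2(*(t-h)[1::-1]))
for q in((326,455),(413,408),(461,537),(374,574)): g("hubc",*C(*q),.036)
```

```text
disc1 [0.5464 0.1214 0.02  ]
top1 [0.5457 0.122  0.048 ]
top3 [ 0.5542 -0.1551  0.048 ]
disc3 [ 0.5555 -0.156   0.02  ]
b [ 0.5286 -0.1879  0.02  ]
b [ 0.5884 -0.1861  0.02  ]
b [0.5164 0.1485 0.02  ]
b [0.5769 0.1506 0.02  ]
ctr [ 0.55255979 -0.01871292  0.02      ]
c [ 0.5127 -0.1954  0.02  ]
c [ 0.6023 -0.1946  0.02  ]
c [0.5007 0.1602 0.02  ]
c [0.5888 0.1621 0.02  ]
ctr [ 0.55113612 -0.01691218  0.02      ]
0.33673212911277733 0.03510867896293296 [array([0.5476, 0.1212, 0.02  ]), array([ 0.5526, -0.0187,  0.02  ]), array([ 0.5575, -0.1586,  0.02  ])]
0.3563658885510271 0.035675997597380646 [array([0.5476, 0.1212, 0.02  ]), array([ 0.5526, -0.0187,  0.02  ]), array([ 0.5576, -0.1586,  0.02  ])]
Lbore [0.4217 0.1518 0.036 ]
Ltip [0.3614 0.152  0.015 ]
3.1396599454462497
hubc [0.4001 0.1305 0.036 ]
hubc [0.4001 0.1735 0.036 ]
hubc [0.4437 0.13   0.036 ]
hubc [0.4437 0.174  0.036 ]
Rbore [ 0.4345 -0.1559  0.036 ]
Rtip [ 0.3765 -0.1771  0.015 ]
-2.7916327584656324
hubc [ 0.4214 -0.1812  0.036 ]
hubc [ 0.4084 -0.141   0.036 ]
hubc [ 0.449  -0.1282  0.036 ]
hubc [ 0.4605 -0.1674  0.036 ]
```

Run:
```python
from h import *
R=down(np.pi)
move_to([.4217,.149,.10],R)
print(servo_line([.4217,.149,.005],max_speed=.1,contact_N=8)); st()
grab(60); st()
servo_line([.4217,.149,.16],max_speed=.1); st()
wait(.3)
c=shot("g1",u0=150,v0=100,w=260,h=195,f=3); st()
```

```text
False
t4.8 tcp [0.4224 0.1492 0.0056] op 1.000 gf 0.0 F [ 0.4 -0.3 -0.3]
t5.2 tcp [0.4225 0.1493 0.0057] op 0.505 gf 62.1 F [-1.2  0.5  5.2]
t6.9 tcp [0.4211 0.1488 0.1593] op 0.506 gf 61.2 F [-0.2  0.8 -2.3]
t7.3 tcp [0.4216 0.149  0.1598] op 0.502 gf 61.2 F [-0.3  0.1 -3. ]
```

View pics/g1.png

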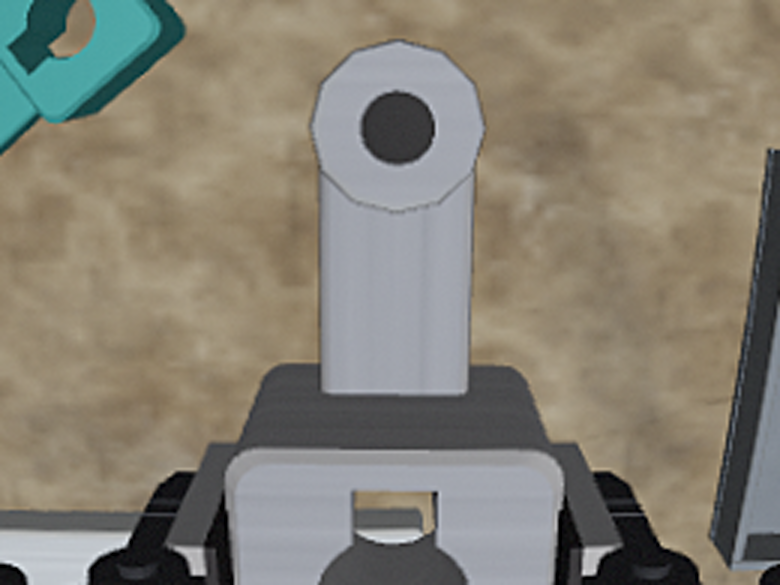

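Run:
```python
from h import *
f=np.load("pics/g1.npz"); c=dict(K=f["K"],camera_from_world=f["T"])
t=np.array([.4216,.149,.1598]); z0=t[2]-.0056
def g(n,x,y,h):
    P=ray_c(c,150+x/3-.33,100+y/3-.33,z0+h,True); print(n,np.round((P-t)*1e3,1))
g("tip",398,128,.015); g("hubL",226,455,.036); g("hubR",565,455,.036); g("hubfront",395,450,.036);g("armroot",394,394,.014); g("keyend",394,491,.036)
```

```text
tip [-60.2   1.6   9.4]
hubL [-21.2 -20.3  30.4]
hubR [-21.1  22.6  30.4]
hubfront [-22.    1.1  30.4]
armroot [-21.5   1.    8.4]
keyend [-16.3   1.   30.4]
```

```bash
cat >> h.py <<'E'
def seat(x,y,yaw,zs=.0256,offs=((0,0),(.0012,0),(-.0012,0),(0,.0012),(0,-.0012),(.0017,.0017),(-.0017,.0017),(-.0017,-.0017),(.0017,-.0017),(.0025,0),(-.0025,0),(0,.0025),(0,-.0025))):
    R=down(yaw); zt=zs+.034
    for i,(dx,dy) in enumerate(offs):
        servo_line([x+dx,y+dy,zt],R,max_speed=.1)
        wait(.15)
        hit=servo_line([x+dx,y+dy,zs-.001],max_speed=.03,contact_N=10)
        s=st()
        if s["tcp_pos"][2]<zs+.003: print("seated",i); return True
    return False
E
python3 - <<'E'
from h import *
yaw=np.pi+.035
move_to([.5463,.120,.13],down(yaw)); s=st()
if s["opening"]>.4: print(seat(.5463,.120,yaw)); shot("s1",u0=150,v0=100,w=260,h=195,f=3)
E
```

```text
t7.9 tcp [0.5462 0.1196 0.1291] op 0.504 gf 61.2 F [-0.6  0.3 -2.5]
t9.9 tcp [0.5459 0.1199 0.0258] op 0.504 gf 61.9 F [-0.9  0.2  4.1]
seated 0
True
```

Run:
```python
from h import *
release(); s=state(); p=s["tcp_pos"]
servo_line([p[0],p[1],.14],max_speed=.15); st()
move_to([.44,-.157,.25],down(np.pi)); wait(.2); st()
shot("w2"); 
p=np.load("pics/w2.npz")["p"]
cv2.imwrite("pics/w2.png",cv2.resize(p[110:310,160:400,::-1],None,fx=3,fy=3,interpolation=cv2.INTER_CUBIC))
```

```text
t11.4 tcp [0.5427 0.1195 0.1391] op 0.999 gf 0.0 F [-0.3  0.2  0.2]
t12.8 tcp [ 0.4402 -0.156   0.2494] op 0.999 gf 0.0 F [ 0.5  0.4 -0.2]
```

View pics/w2.png

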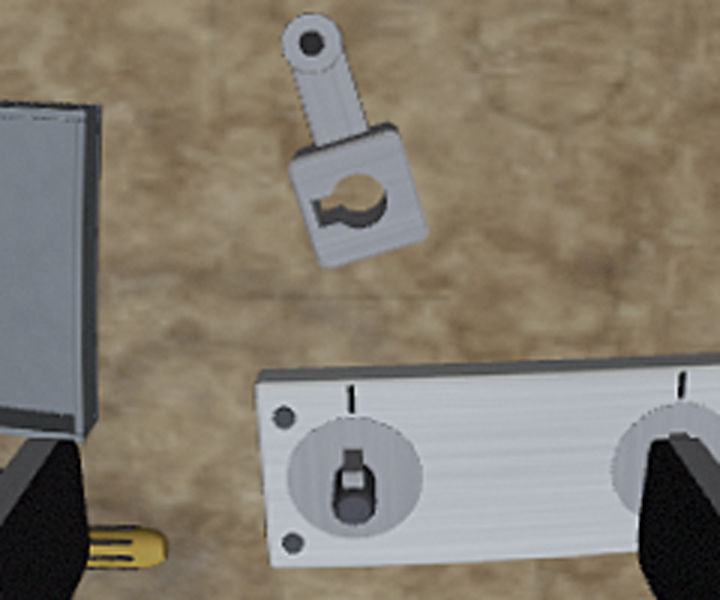

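Run:
```python
from h import *
f=np.load("pics/w2.npz"); c=dict(K=f["K"],camera_from_world=f["T"])
def g(n,x,y,h):
    P=ray_c(c,160+x/3-.33,110+y/3-.33,h,True); print(n,np.round(P,4)); return P
a=g("bore",358,202,.036); t=g("tip",312,43,.015); print(np.arctan2(*(t-a)[1::-1]),np.linalg.norm((t-a)[:2]))
q=[g("c",*k,.036) for k in((290,168),(394,134),(428,237),(325,267))]; print(np.mean(q,0)); 
d=q[0]+q[1]-q[2]-q[3]; print(np.arctan2(d[1],d[0]))
g("disc3",355,476,.02); g("top3",354,507,.048); g("b",284,417,.02); g("b",292,543,.02)
```

```text
bore [ 0.4351 -0.1568  0.036 ]
tip [ 0.3767 -0.1746  0.015 ]
-2.847028006689439 0.061097935466019736
c [ 0.4223 -0.1819  0.036 ]
c [ 0.4097 -0.1437  0.036 ]
c [ 0.4484 -0.1306  0.036 ]
c [ 0.46   -0.1693  0.036 ]
[ 0.43511918 -0.15637782  0.036     ]
-2.8169381625992154
disc3 [ 0.5552 -0.1582  0.02  ]
top3 [ 0.5551 -0.1584  0.048 ]
b [ 0.528  -0.1876  0.02  ]
b [ 0.5885 -0.1859  0.02  ]
```

Run:
```python
from h import *
x,y,yaw=.4350,-.1580,-2.83
move_to([x,y,.10],down(yaw))
servo_line([x,y,.005],max_speed=.1,contact_N=8); st()
grab(60); st()
servo_line([x,y,.14],max_speed=.12); s=st()
if s["opening"]>.4:
    x,y,yaw=.5555,-.1598,np.pi/2+.035
    move_to([x,y,.13],down(yaw)); s=st()
    if s["opening"]>.4 and seat(x,y,yaw):
        release(); servo_line([x,y,.15]); st()
        shot("s3",u0=0,v0=100)
        p,d=grab_frame("top"); np.savez("pics/top1.npz",p=p,d=d)
        cv2.imwrite("pics/top1.png",cv2.resize(p[120:275,225:400,::-1],None,fx=3.8,fy=3.8,interpolation=cv2.INTER_CUBIC))
```

```text
t14.6 tcp [ 0.4357 -0.1583  0.0056] op 0.998 gf 0.0 F [ 0.4  0.5 -0. ]
t15.1 tcp [ 0.4358 -0.1583  0.0057] op 0.506 gf 62.1 F [ 0.3 -0.5  4.7]
t16.4 tcp [ 0.4342 -0.1576  0.1391] op 0.505 gf 61.4 F [-0.   0.1 -2.2]
t18.0 tcp [ 0.5551 -0.1597  0.1296] op 0.506 gf 61.0 F [-0.4 -0.  -2. ]
t20.1 tcp [ 0.5576 -0.1591  0.0257] op 0.510 gf 61.7 F [ 0.5 -0.   3.8]
seated 0
t21.6 tcp [ 0.5546 -0.1595  0.149 ] op 0.999 gf 0.0 F [ 0.6 -0.1 -0. ]
```

Run:
```python
from h import *
move_to([.57,.055,.25],down(np.pi)); wait(.2); st()
shot("w3")
p=np.load("pics/w3.npz")["p"]
cv2.imwrite("pics/w3.png",cv2.resize(p[120:310,155:405,::-1],None,fx=3.15,fy=3.15,interpolation=cv2.INTER_CUBIC))
```

```text
t23.0 tcp [0.5697 0.054  0.2492] op 1.002 gf 0.0 F [-0.3  1.5  0.5]
```

View pics/w3.png

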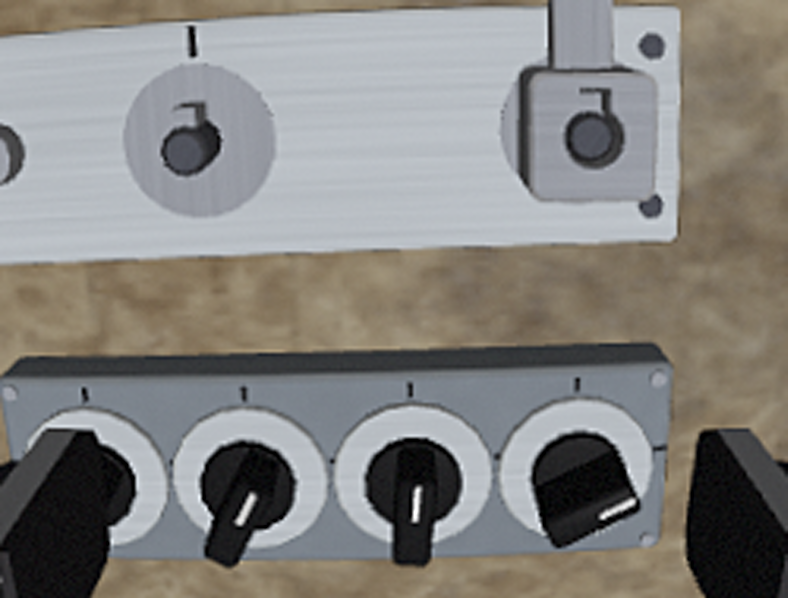

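View pics/top1.png

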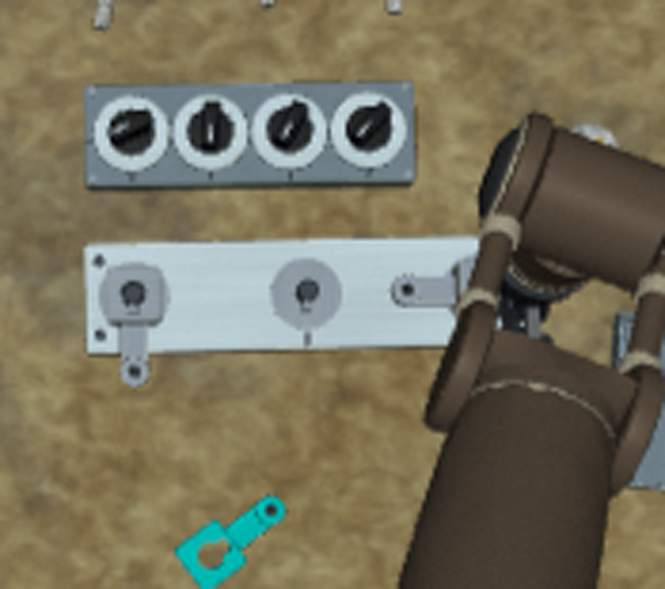

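Run:
```python
from h import *
f=np.load("pics/w3.npz"); c=dict(K=f["K"],camera_from_world=f["T"])
def g(n,x,y,h):
    P=ray_c(c,155+x/3.15-.34,120+y/3.15-.34,h,True); print(n,np.round(P,4)); return P
a=g("d1",577,478,.031);g("d2",413,477,.031);b=g("d3",251,484,.031); d=a-b; print(np.arctan2(-d[0],d[1]),np.linalg.norm(d))
g("tick2",410,390,.03);g("seat1bore",597,134,.048);g("barfar",413,565,.074);g("barL",394,525,.074);g("barR",432,525,.074);g("wline",416,487,.074);g("wline2",416,522,.074)
for n,p in("1a",(632,495)),("1b",(553,545)),("3",(247,508)),("3end",(222,565)): g(n,*p,.074)
```

```text
d1 [0.6843 0.1262 0.031 ]
d2 [0.6828 0.061  0.031 ]
d3 [ 0.6864 -0.0032  0.031 ]
0.01606759699172734 0.12942928351707675
tick2 [0.6462 0.0597 0.03  ]
seat1bore [0.5458 0.1234 0.048 ]
barfar [0.697  0.0604 0.074 ]
barL [0.6802 0.0536 0.074 ]
barR [0.6803 0.0671 0.074 ]
wline [0.6649 0.0613 0.074 ]
wline2 [0.679  0.0614 0.074 ]
1a [0.6698 0.1382 0.074 ]
1b [0.6895 0.1108 0.074 ]
3 [0.6738 0.0017 0.074 ]
3end [ 0.6981 -0.0091  0.074 ]
```

Run:
```python
from h import *
x,y,yaw=.680,.059,np.pi+.02
move_to([x,y,.15],down(yaw))
servo_line([x,y,.068],max_speed=.08,contact_N=6); st()
grab(25); wait(.2); s=st(); print(np.round(s["ft_torque"],2))
shot("k1")
p=np.load("pics/k1.npz")["p"]
cv2.imwrite("pics/k1.png",cv2.resize(p[150:390,140:420,::-1],None,fx=2.5,fy=2.5,interpolation=cv2.INTER_CUBIC))
```

```text
t24.9 tcp [0.6808 0.059  0.0688] op 0.999 gf 0.0 F [ 0.3 -0.3  0.2]
t25.7 tcp [0.68   0.0597 0.0683] op 0.152 gf 28.8 F [-1.1  2.7  2.3]
[0.6  0.22 0.02]
```

View pics/k1.png

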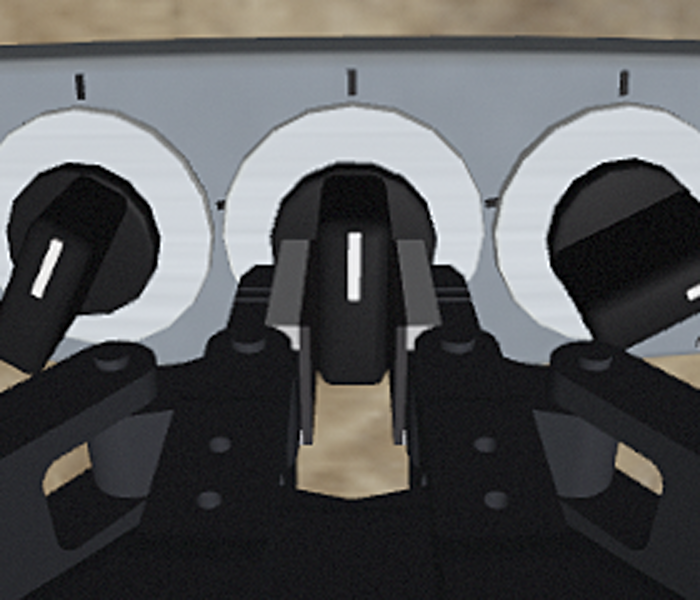

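Run:
```python
from h import *
def turn(q0,tot,n):
    for k in range(1,n+1):
        q=q0.copy(); q[5]+=tot*k/n; move_j(q); s=state()
        print(k,"%.3f"%(s["joint_positions"][5]-q0[5]),np.round(s["tcp_pos"],4),np.round(s["ft_force"],1),np.round(s["ft_torque"],2),"%.3f"%s["opening"])
q0=np.array(state()["joint_positions"])
turn(q0,1.44,6); wait(.2); shot("k2")
q1=np.array(state()["joint_positions"])
turn(q1,-1.49,6); wait(.2); st()
release(); wait(.2); servo_line([.680,.059,.15]); servo_line([.57,.055,.25]); wait(.2)
shot("k3")
a,b=(np.load(f"pics/{k}.npz")["p"][...,::-1] for k in("k2","k3"))
cv2.imwrite("pics/k23.png",np.vstack([cv2.resize(a[150:330,140:420],None,fx=1.6,fy=1.6),cv2.resize(b[220:310,150:430],None,fx=1.6,fy=1.6)]))
```

```text
1 0.237 [0.68   0.0603 0.0683] [-1.2  5.4  1.1] [ 0.87  0.08 -0.03] 0.149
2 0.478 [0.6803 0.061  0.0683] [0.6 6.1 0.8] [1.15 0.02 0.  ] 0.157
3 0.717 [0.6807 0.0616 0.0683] [0.8 7.4 0. ] [ 1.35 -0.11 -0.01] 0.152
4 0.957 [0.6812 0.062  0.0683] [1.9 8.5 0.3] [ 1.49 -0.31  0.  ] 0.153
5 1.197 [0.6817 0.0623 0.0684] [ 2.7 10.1 -1.8] [ 1.65 -0.54  0.01] 0.151
6 1.436 [0.6824 0.0621 0.0684] [ 4.6 10.1 -2.4] [ 1.6  -0.7   0.46] 0.154
1 -0.247 [0.682  0.0622 0.0683] [-1.6  3.2  2.4] [0.58 0.33 0.03] 0.149
2 -0.493 [0.6815 0.0619 0.0683] [-3.   3.2  4.9] [0.46 0.65 0.06] 0.148
3 -0.742 [0.681  0.0615 0.0683] [-6.   1.5  5.3] [0.26 0.86 0.  ] 0.150
4 -0.990 [0.6807 0.0609 0.0683] [-5.6  1.   5.5] [0.1  1.03 0.02] 0.142
5 -1.239 [0.6805 0.0603 0.0683] [-6.1 -0.1  6.2] [-0.17  1.1   0.07] 0.152
6 -1.485 [0.6808 0.0599 0.0683] [-6.5 -2.   5.1] [-0.39  0.91 -0.51] 0.148
t30.4 tcp [0.6808 0.0599 0.0683] op 0.152 gf 31.3 F [-5.8 -2.   5.5]
```

View pics/k23.png

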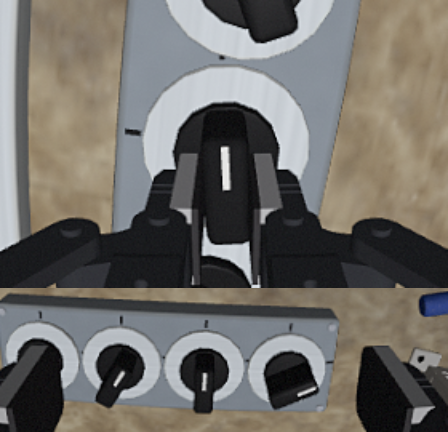

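```bash
cat >> h.py <<'E'
def sort(x,y,yaw,tx,ty,tyaw,zg=.0258):
    move_to([x,y,.13],down(yaw))
    print("c",servo_line([x,y,zg],max_speed=.08,contact_N=8)); st()
    grab(60); st()
    servo_line([x,y,.14],max_speed=.08); s=st()
    if not .4<s["opening"]<.6: return print("lost")
    move_to([tx,ty,.13],down(tyaw)); s=st()
    if not .4<s["opening"]<.6: return print("lost")
    print("c",servo_line([tx,ty,.0085],max_speed=.05,contact_N=6)); st()
    release(); servo_line([tx,ty,.15]); st()
E
python3 - <<'E'
from h import *
sort(.5459,.1199,np.pi+.035,.482,-.359,np.pi)
shot("t1",u0=100,v0=60,w=360,h=250,f=1.6)
E
```

```text
c False
t35.4 tcp [0.5466 0.12   0.0264] op 0.998 gf 0.0 F [-0.1 -0.9  0. ]
t35.9 tcp [0.5466 0.12   0.0264] op 0.505 gf 63.3 F [0.3 0.6 2.7]
t37.4 tcp [0.5453 0.1198 0.1393] op 0.506 gf 62.4 F [-0.4  0.9 -3.3]
t39.2 tcp [ 0.4825 -0.3579  0.1299] op 0.504 gf 62.4 F [ 0.1 -0.4 -2.8]
c True
t41.4 tcp [ 0.482  -0.359   0.0104] op 0.502 gf 63.4 F [0.1 0.1 6.2]
t43.0 tcp [ 0.4812 -0.3583  0.1488] op 1.000 gf 0.0 F [1.2 0.7 0.2]
```

View pics/t1.png

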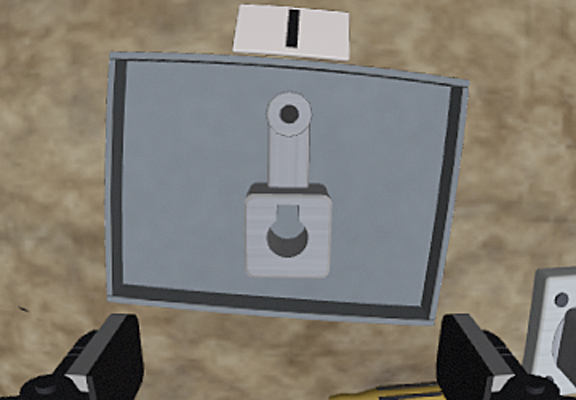

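Run:
```python
from h import *
sort(.5557,-.1598,np.pi/2+.035,.473,.358,np.pi)
shot("t2",u0=100,v0=60,w=360,h=250,f=1.6)
```

```text
c False
t46.2 tcp [ 0.5563 -0.16    0.0265] op 1.003 gf 0.0 F [-0.4  0.1  0.9]
t46.6 tcp [ 0.5577 -0.16    0.0268] op 0.505 gf 61.6 F [3.3 0.6 1.6]
t48.2 tcp [ 0.5552 -0.1596  0.1393] op 0.503 gf 62.4 F [-0.2  0.1 -2.3]
t50.1 tcp [0.4737 0.3571 0.13  ] op 0.504 gf 62.6 F [-0.2  0.4 -2.1]
c True
t52.3 tcp [0.473  0.358  0.0108] op 0.505 gf 63.1 F [-0.  -0.4  6. ]
t53.9 tcp [0.4721 0.3575 0.1488] op 1.000 gf 0.0 F [0.1 0.2 0.9]
```

View pics/t2.png

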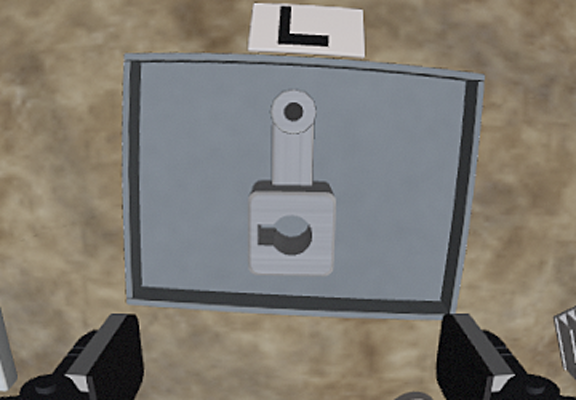

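Run:
```python
from h import *
servo_line([.4721,.3575,.25]); move_j([-1.411,.308,1.634,0,1.2,-.07]); wait(.5)
p,d=grab_frame("top"); cv2.imwrite("pics/end.png",cv2.resize(p[60:310,:,::-1],(800,357),interpolation=cv2.INTER_CUBIC)); st()
```

```text
t58.9 tcp [ 0.1421 -0.6084  0.2312] op 1.000 gf 0.0 F [ 0.1 -0.5 -0.2]
```

View pics/end.png

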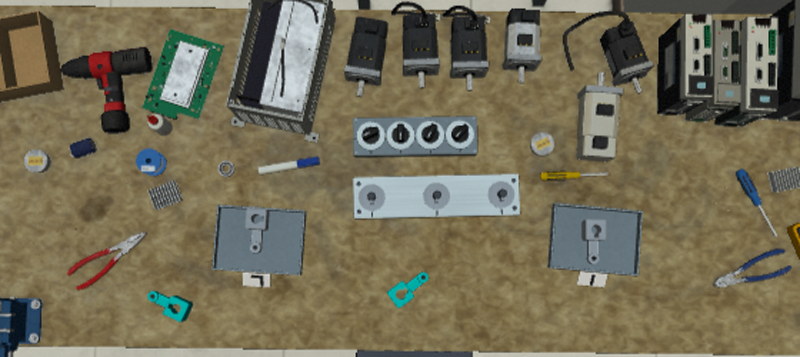

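Run:
```python
from h import *
move_to([.45,.34,.22],down(np.pi)); wait(.3); shot("f1")
f=np.load("pics/f1.npz"); K,T=f["K"],np.linalg.inv(f["T"]); d=f["d"]
v,u=np.mgrid[:420,:560]; x,y=(u-K[0,2])/K[0,0],(v-K[1,2])/K[1,1]; r=np.hypot(x,y)+1e-9
k=np.tan(np.minimum(r,1.4))/r
W=np.stack([x*k*d,y*k*d,d],-1)@T[:3,:3].T+T[:3,3]
# height map over tray, mm, 8mm grid
for X in np.arange(.53,.37,-.008):
    row=[]
    for Y in np.arange(.42,.29,-.008):
        m=(abs(W[...,0]-X)<.004)&(abs(W[...,1]-Y)<.004)&(d>0)&(W[...,2]<.06)
        row.append("%3d"%(np.median(W[m,2])*1000) if m.any() else "  .")
    print("%.3f"%X," ".join(row))
```

```text
0.530   .   .   .   .   .   .   .   .   .  -1   0   0   0   0   0   0   0
0.522  14  15  16  20  26  38  38  38   .  26  25  25  26  25  25  26   .
0.514   4   4   3   4  39  40  39  39  40  39   8   9  10  12  12  13  15
0.506   4   4   4   3  39  39  26  24  39  39   4   3   4   4   3   3   4
0.498   4   3   4   3  39  39   4   3  24  39   3   4   4   3   3   4   3
0.490   3   3   4   4  39  40  39  40  39  39   3   3   4   4   4   3   3
0.482   4   4   4   4  39  40  40  39  39  39   4   3   3   4   3   4   3
0.474   4   3   3   3   6  25  30  31  26  21   3   3   4   3   3   4   3
0.466   4   3   3   4   4  16  17  17   4   4   4   4   4   4   4   4   4
0.458   3   4   4   4   4  16  17  18   4   4   3   3   3   4   4   3   3
0.450   4   4   4   3   4  17  18  18   4   3   4   4   3   4   3   3   3
0.442   4   4   4   4   4  20  21  21   4   4   3   3   3   3   3   3   4
0.434   4   3   4   4   4  22  22  22   4   4   4   3   3   4   4   4   4
0.426   4   3   3   4   4   4  21  15   4   4   4   4   4   4   4   4   4
0.418   4   4   3   3   4   4   4   4   4   4   4   4   4   4   4   4   4
0.410   4   4   4   4   4   4   4   4   4   4   4   4   4   4   4   4   3
0.402   4   4   4   4   4   4   4   4   4   3   4   4   4   4   4   4   4
0.394   4   4   4   3   4   4   4   4   4   4   4   4   4   4   4   4   4
0.386  24  25  25  25  25   5  15   5   5   5   4   4   4   4   4   4   4
0.378   0   0   0  21  22  22  22  23  23  22  22   0   0   0   0   0  25
0.370   0   0   0  16  16  17  18  20  20  18  18   0   0   0   0   0   0
```

Run:
```python
from h import *
move_to([.40,0,.30],down(np.pi)); wait(.3); st(); print(job_done())
```

```text
t64.3 tcp [0.4001 0.0005 0.2997] op 0.999 gf 0.0 F [ 0.  -1.1  0.1]
the job is handed in; nothing more can be done
None
```

The job is handed in: both levers present were seated on the gauge, the batch was logged by turning knob 2 to both stops without turning its neighbours, and each lever now lies flat in its matching tray; the square one was later knocked against its tray's rear wall, but depth readings show it is still flat, so I left it.

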